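Make up two linocut kits

TASK

Make up the two kits for the linocut class from the stock on the bench. Poster kit, in the two-bay tray: lay the wide ink roller in the wider bay and stand the tall ink bottle in the narrower one; card kit, in the three-bay tray: lay the narrow ink roller in the long bay, the round wooden baren, knob up, in the larger of the two short bays, and stand the squat ink tin in the smaller one. Set each thing down flat on the tray's floor rather than dropping it, and do not push aside or knock over the tape roll, the brush pot or the lino blocks.

Things in the scene. Friction and masses are not known exactly. Their poses are not given: they have to be found in the camera images.
- wide_brayer_mid (a point): Wide ink roller (brayer), lying: black rubber roller 70 mm wide, 34 mm across, steel fork, light wooden handle; 132 mm long, 78 mm wide over the fork, 34 mm high, 0.13 to 0.25 kg. The point: middle of its length on the handle's axis, 17 mm above its support; it balances about here, handle 27 mm thick: grip here. x runs along the tool to the roller (axle at +49 mm), z up.
- narrow_brayer_mid (a point): Narrow ink roller (brayer), the same tool with a roller only 36 mm wide: 132 mm long, 44 mm wide over the fork, 34 mm high, 0.1 to 0.2 kg. The point: middle of its length on the handle's axis, 17 mm above its support; it balances about here, handle 27 mm thick: grip here. x runs along the tool to the roller, z up.
- baren_mid (a point): Baren (hand rubbing pad for printing): light wooden disc 70 mm in diameter, 10 mm thick, with a round turned knob on top, 34 mm in diameter between 34 and 42 mm above its underside; 48 mm high in all. The point is on its axis, 24 mm above its underside. z up.
- ink_bottle_mid (a point): Tall ink bottle: grey plastic, round, 46 mm in diameter up to 74 mm height (a pale paper label round it), then shoulder and black pointed cap; 110 mm high. The point is on its axis, 55 mm above its underside. z up.
- ink_tin_mid (a point): Squat ink tin: round steel tin with flat lid, 54 mm in diameter, 42 mm high. The point is on its axis, 21 mm above its underside. z up.
- two_bay_tray: Plywood tray with one lengthwise divider, two bays: 162 (x) by 180 (y) by 17 mm, loose, 0.8 kg. Origin at the centre of its underside, z up; floor 5 mm thick, rim and divider 12 mm above it. Wider bay 152 (x) by 100 (y) mm, centre at x 0, y +35 mm. Narrower bay 152 by 66 mm, centre at x 0, y -52 mm.
- three_bay_tray: Plywood tray, one lengthwise and one short cross divider, three bays: 178 (x) by 188 (y) by 17 mm, loose, 0.8 kg. Origin at the centre of its underside, z up; floor 5 mm thick, rim and dividers 12 mm above it. Long bay 168 (x) by 84 (y) mm, centre x 0, y +47 mm. Larger short bay 90 by 90 mm, centre x -39, y -44 mm. Smaller short bay 74 (x) by 90 (y) mm, centre x +47, y -44 mm.
- tape_roll: Bystander: roll of pale paper tape lying among the stock, 90 mm in diameter, 24 mm high, with a 74 mm hole. Origin at the centre of its underside.
- brush_pot: Bystander: white pot 72 mm across and 85 mm high with brushes standing in it up to 190 mm. Origin at the centre of its underside.
- lino_blocks: Bystander: stack of two wood-backed lino blocks, 60 by 80 by 40 mm. Origin at the centre of its underside.
Not all that is in view belongs to the job. Leave any blue look-alike of the part that bears ink_bottle_mid alone.

How it is judged:
By the outcome, as a careful person would: the job done as asked, in the order asked, and still so for the second after the job is handed in, with the robot touching nothing.
It also fails if it takes over 131 s, if anything falls off the work surface, if the arm or the gripper's body presses on something with over 40 N, if the wrist force passes 120 N, or if a joint passes its speed limit or range.

ROBOT

A 6-joint arm with a two-finger parallel gripper is mounted at the origin on the work surface. World frame = base frame: x ahead of the robot, y to its left, z up, the work surface at z = 0. Lengths are in m, angles in rad, forces in N, time in s.
With the tool pointing down it reaches from about 0.375 to 0.9 m from the base axis. Payload 3.1 kg.
Tool frame: the origin (TCP) lies on the centre line of the jaws, within the pads' length; the fingertips stand 8 mm ahead of it and the grasp point (between the pads) lies 11 mm behind it; z points along the fingers, y is the line along which they close (so a half turn about z gives the same grasp; the last joint's range is limited). The gripper opens to 85 mm and grips with 20 to 120 N. Pads are 22 mm wide; open, the fingers measure 114 mm over their backs; the gripper's body (76 mm by 85 mm) begins 54 mm behind the grasp point. The pads swing forward as they close: fully open they stand 13 mm farther back than shut.
Start: joints at [1.002, 0.527, 1.433, -0, 1.181, -0.178], TCP at [0.237, 0.578, 0.239] pointing down, gripper open.
Joint ranges: [-3.08, 3.08], [-0.75, 2.2], [0.22, 2.44], [-1.43, 4.57], [0, 2.65], [-2.85, 2.85]. Speed limits (rad/s): [2.79, 2.79, 3.14, 3.14, 3.14, 3.14].

INTERFACE

Orientations are given as a unit quaternion [w, x, y, z].
In Python, from cell import robot gives the robot as it stands.
- The arm moves only by the tool step_arm, never from a script. Its argument "plan" is a list that holds one entry, the list of rows, each a list of 7 numbers: the shift along the tool's x, y, z normalised to -1 to 1, where 1 is 4 cm, then the turn, a rotation vector about the tool's x, y, z normalised to -1 to 1, where 1 is 0.1 rad, then the gripper's target within -1 to 1 (fully open at 1, half-way at 0, shut at -1). A call has 1 to 12 rows; each row shifts and turns the commanded pose from where the row before left it, along the tool's axes as they then stand; what a row does not reach is not made up. A row lasts 1/10 s, in which the tool goes at most 50 mm and 8.59 degrees, less where a joint would pass 70% of its speed; a pose out of reach is approached as far as the arm can. A call with a number of a shift or a turn outside -1 to 1 is refused whole. A call with a gripper value outside its range is refused whole. The fingers move at their own pace and stop on an object; "squeeze" is the grip in N (left out, the last holds). Time passes only in rows, so rows that do not move let the fingers close. It gives the time, the measured TCP pose, the force, the opening and the grip force at its end, in the units of the state.
- robot.sense(): the state, without advancing time (a new reading comes with each control period).
- robot.grab_frame(name): name is "side" or "top"; returns the picture (480x640x3 uint8, red, green, blue); there is no depth.
- robot.camera_info(name): a dict with "mtx" (3x3 intrinsics, pixels), "extrinsics" (4x4, takes a point from camera to world coordinates). Camera axes: x right, y down, z forward; pixel columns grow to the right and rows downward; lengths in m; the calibration is good to about 2 mm. A picture is of the moment at which its call begins. camera_info takes no time and is no camera call.
- robot.sign_off(): hands the job in; it is judged then, once.
The state is a dict: "time": time; "q": joint angles; "joint_vel": joint speeds; "joint_efforts": joint torques, N m; "tool_pos": TCP position; "ee_rot": TCP orientation; "force": force on the tool from outside, world axes, zero at the start; "ft_torque": the same for the moment, N m; "grip_width": finger opening in m; "grip_force": force on a finger pad.
Only numpy, scipy, OpenCV 4.12 (cv2) and the standard library are available. Lean on these libraries where they do the work, as an engineer would, in place of code of your own. Each camera call takes 0.05 s, during which the arm holds its last target. There are 200 camera calls.

## Working session

There is one attempt and no reset: what is moved stays moved. The work goes in short steps, Python scripts to look and compute and a tool call to move; the robot and the scene stay as the last step left them, time stands still between calls to the robot, and variables do not carry over. Pictures are saved under pics/ and viewed, at most 14 in all, crops included, and the job is handed in when it is done.

Besides the shell and the picture viewer there is one more tool, called after "Call:" in YAML: its name, and indented under it one key for each argument. step_arm: Moves the arm, as the interface text tells. Scaled input: -1 to 1 covers 4 cm each way for a shift and 0.1 rad each way for a turn. Its arguments: {"type":"object","properties":{"plan":{"type":"array","items":{"type":"array","items":{"type":"array","items":{"type":"number"}}}},"squeeze":{"type":"number"}},"required":["plan"]}

```bash
mkdir -p pics; ls; python3 - <<'E'
from cell import robot
import cv2,json
for n in("top","side"):
    cv2.imwrite(f"pics/{n}0.png",robot.grab_frame(n)[:,:,::-1])
    c=robot.camera_info(n);print(n,c)
print(robot.sense())
E
```

```text
pics
top {'mtx': array([[539.4885375 ,   0.        , 311.44151702],
       [  0.        , 539.4885375 , 233.35772945],
       [  0.        ,   0.        ,   1.        ]]), 'extrinsics': array([[ 2.78144030e-02, -9.93571029e-01,  1.09740464e-01,
         4.07584707e-01],
       [-9.99612937e-01, -2.75826378e-02,  3.62972110e-03,
         1.13430287e-02],
       [-5.79454250e-04, -1.09798946e-01, -9.93953649e-01,
         1.24675166e+00],
       [ 0.00000000e+00,  0.00000000e+00,  0.00000000e+00,
         1.00000000e+00]])}
side {'mtx': array([[577.86965792,   0.        , 320.57519573],
       [  0.        , 577.86965792, 234.50274378],
       [  0.        ,   0.        ,   1.        ]]), 'extrinsics': array([[ 0.85656207, -0.3596453 ,  0.37007659,  0.02030392],
       [-0.51591057, -0.61311494,  0.59826947, -0.79433459],
       [ 0.01173468, -0.70338136, -0.71071581,  1.04024972],
       [ 0.        ,  0.        ,  0.        ,  1.        ]])}
{'time': 0.1, 'q': array([ 1.00247516e+00,  5.28387937e-01,  1.43376171e+00, -5.40999934e-09,
        1.18142469e+00, -1.78508732e-01]), 'joint_vel': array([ 0.00101864, -0.00337143, -0.00097031,  0.00033696, -0.00093069,
       -0.00073655]), 'joint_efforts': array([ 1.72939876e-04, -4.43307388e+01, -1.78586286e+01, -2.13164321e-04,
        3.92084738e-03,  8.10033043e-06]), 'tool_pos': array([0.23714362, 0.57758394, 0.23842638]), 'ee_rot': array([-3.61454126e-04,  1.93674433e-01,  9.81065356e-01, -9.22561283e-04]), 'force': array([ 0.70686201,  0.6037545 , -0.69788579]), 'ft_torque': array([ 0.05477497, -0.04512908,  0.01451518]), 'grip_force': 0.0, 'grip_width': 0.08535606368258711}
```

View pics/top0.png

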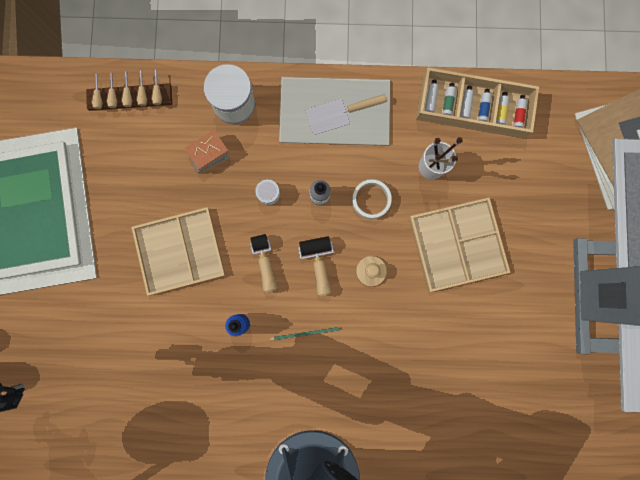

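View pics/side0.png

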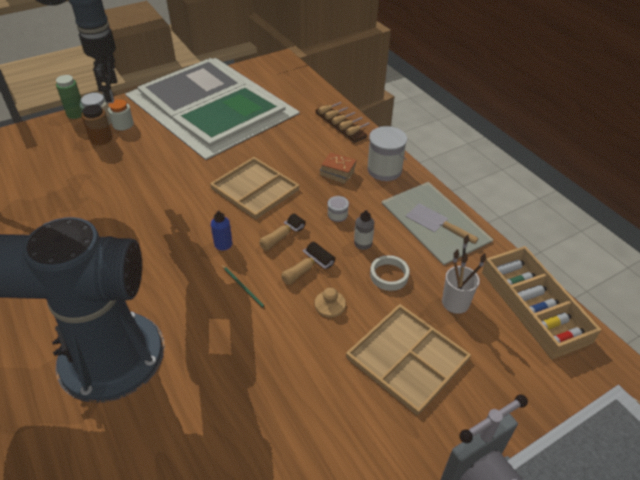

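Top view: the two-bay tray is at (179,251) and the three-bay tray at (461,244). The wide roller is at (318,265), the narrow roller at (264,262), the baren at (371,271) and the tin at (267,192). Two bottles could be meant: grey at (320,191) and blue at (237,324). Grey fits the description and blue is the look-alike. I'll check this in an enlarged crop.

```bash
cat > h.py <<'E'
import numpy as np,cv2
from cell import robot
def ray(n,uv):
    c=robot.camera_info(n);E=c["extrinsics"];d=np.linalg.solve(c["mtx"],[uv[0],uv[1],1.]);return E[:3,3],E[:3,:3]@d
def pt(n,uv,z):
    o,d=ray(n,uv);return o+d*(z-o[2])/d[2]
def proj(n,P):
    c=robot.camera_info(n);E=c["extrinsics"];p=c["mtx"]@(E[:3,:3].T@(np.asarray(P)-E[:3,3]));return p[:2]/p[2]
E
python3 - <<'E'
import cv2
a=cv2.imread("pics/top0.png")[165:345,120:520]
cv2.imwrite("pics/crop1.png",cv2.resize(a,None,fx=2,fy=2,interpolation=cv2.INTER_CUBIC))
b=cv2.imread("pics/top0.png")[170:300,230:400]
cv2.imwrite("pics/crop2.png",cv2.resize(b,None,fx=4.6,fy=4.6,interpolation=cv2.INTER_CUBIC))
E
```

```text
(no output)
```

View pics/crop2.png

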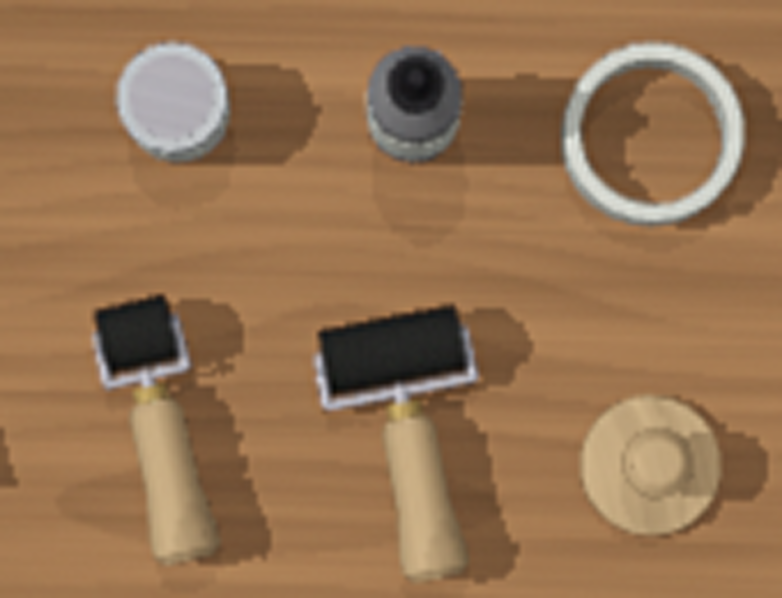

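View pics/crop1.png

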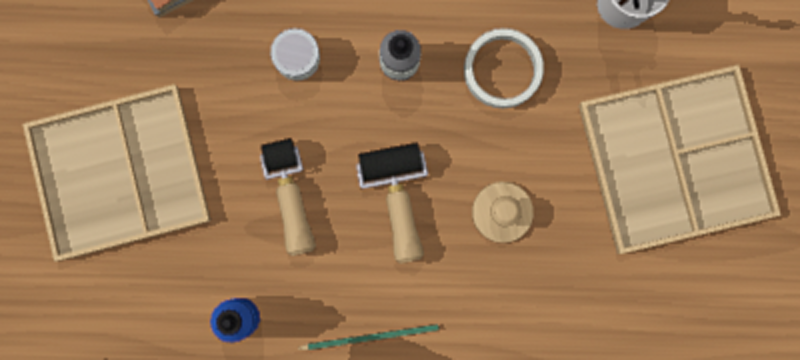

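The crop confirms it: the grey round bottle with black cap at (320,190) is the one meant, and the blue one at (237,325) stays. In the three-bay tray, the long bay is on the left, the smaller short bay is far (upper right) and the larger is near (lower right). In the two-bay tray, the wider bay is on the left.

```bash
cat > m.py <<'E'
from h import *
im=cv2.imread("pics/top0.png");hsv=cv2.cvtColor(im,cv2.COLOR_BGR2HSV).astype(int);H,S,V=hsv[...,0],hsv[...,1],hsv[...,2]
def blob(mask,box):
    x0,y0,x1,y1=box;m=np.zeros(mask.shape,np.uint8);m[y0:y1,x0:x1]=mask[y0:y1,x0:x1]*255
    cs,_=cv2.findContours(m,cv2.RETR_EXTERNAL,cv2.CHAIN_APPROX_NONE);return max(cs,key=cv2.contourArea)
wood=(S<135)&(V>120)&(H>8)&(H<28)
for n,b in(("two",(125,200,232,302)),("three",(405,190,518,298))):
    c=blob(wood,b);q=cv2.boxPoints(cv2.minAreaRect(c));P=np.array([pt("top",u,.017) for u in q])[:,:2]
    r=cv2.minAreaRect(P.astype(np.float32));print(n,cv2.contourArea(c),q.round(1).tolist(),P.round(4).tolist(),r)
for n,b in(("wide",(290,228,345,262)),("narrow",(243,228,280,262))):
    r=cv2.minAreaRect(blob(V<60,b));p=pt("top",r[0],.02);print(n,r,p.round(4))
for n,b in(("wideH",(305,255,335,300)),("narrowH",(250,250,282,298)),):
    c=blob(wood,b);r=cv2.minAreaRect(c);print(n,r,[pt("top",u,.017)[:2].round(4).tolist() for u in cv2.boxPoints(r)])
c=blob(wood,(350,250,392,290));e=cv2.minEnclosingCircle(c);print("baren",e,pt("top",e[0],.010).round(4))
g=(S<60)&(V>130);c=blob(g,(250,170,285,210));e=cv2.fitEllipse(c);print("tin",e,cv2.boundingRect(c),pt("top",e[0],.042))
c=blob(V<45,(305,170,335,200));e=cv2.minEnclosingCircle(c);print("cap",e,pt("top",e[0],.1))
E
python3 m.py
```

```text
two 9875.5 [[125.0, 200.0], [231.0, 200.0], [231.0, 301.0], [125.0, 301.0]] [[0.6089, 0.4484], [0.6157, 0.2037], [0.3844, 0.1935], [0.3777, 0.4332]] ((0.49665403366088867, 0.320941686630249), (0.23148077726364136, 0.2486250102519989), 1.5943423509597778)
three 11982.0 [[405.0, 190.0], [517.0, 190.0], [517.0, 297.0], [405.0, 297.0]] [[0.6503, -0.1977], [0.6574, -0.4567], [0.4114, -0.4533], [0.4044, -0.1999]] ((0.5308916568756104, -0.32830241322517395), (0.24586303532123566, 0.2637244164943695), 1.5874587297439575)
wide ((315.0623474121094, 245.70240783691406), (14.033408164978027, 29.98471450805664), 79.2156982421875) [0.5149 0.0068 0.02  ]
narrow ((259.2587890625, 242.16470336914062), (13.883550643920898, 15.402064323425293), 77.47119140625) [0.5195 0.1344 0.02  ]
wideH ((319.5, 278.0), (42.0, 29.0), 90.0) [[0.4887, 0.029], [0.4905, -0.0371], [0.3954, -0.0394], [0.3936, 0.0262]]
narrowH ((265.5, 273.5), (30.999996185302734, 46.99999237060547), 0.0) [[0.3946, 0.1509], [0.5012, 0.1552], [0.5032, 0.0843], [0.3965, 0.0807]]
baren ((370.5, 269.5), 28.2932071685791) [ 0.4647 -0.1216  0.01  ]
tin ((266.65826416015625, 190.67922973632812), (23.006221771240234, 23.758235931396484), 29.796005249023438) (255, 179, 24, 25) [0.63506963 0.11991797 0.042     ]
cap ((320.1961975097656, 188.13290405273438), 5.617021560668945) [ 6.32894490e-01 -6.27464674e-04  1.00000000e-01]
```

```bash
sed -i 's/^wood=.*/wood=cv2.morphologyEx(((S<WT)\&(V>110)).astype(np.uint8),cv2.MORPH_OPEN,np.ones((2,2)))>0/; s/^def blob/WT=118\ndef blob/' m.py; python3 - <<'E'
import cv2
im=cv2.imread("pics/top0.png");h=cv2.cvtColor(im,cv2.COLOR_BGR2HSV)
for n,(u,v) in dict(table=(300,220),table2=(240,240),table3=(400,230),trayfl=(160,250),rim=(134,235),rimtop=(180,214),handle=(266,275),baren=(362,270),shadow=(340,285)).items(): print(n,h[v,u])
E
python3 m.py
```

```text
table [ 14 125 169]
table2 [ 15 128 167]
table3 [ 14 132 149]
trayfl [ 19  75 188]
rim [ 18  85 208]
rimtop [ 17  98 196]
handle [ 18  87 200]
baren [ 18  87 199]
shadow [ 15 130 161]
two 5582.5 [[130.1999969482422, 226.6999969482422], [208.5, 207.10000610351562], [226.0, 277.0], [147.60000610351562, 296.6000061035156]] [[0.5472, 0.4325], [0.5976, 0.2547], [0.4382, 0.2072], [0.3891, 0.3826]] ((0.4926829934120178, 0.3198321461677551), (0.16635437309741974, 0.18691013753414154), 15.851234436035156)
three 6451.0 [[409.3999938964844, 216.60000610351562], [491.79998779296875, 196.10000610351562], [511.1000061035156, 273.20001220703125], [428.70001220703125, 293.79998779296875]] [[0.5883, -0.2084], [0.6416, -0.3982], [0.4647, -0.4405], [0.413, -0.2535]] ((0.5272932052612305, -0.32586991786956787), (0.18171411752700806, 0.20046377182006836), 15.468850135803223)
wide ((315.0623474121094, 245.70240783691406), (14.033408164978027, 29.98471450805664), 79.2156982421875) [0.5149 0.0068 0.02  ]
narrow ((259.2587890625, 242.16470336914062), (13.883550643920898, 15.402064323425293), 77.47119140625) [0.5195 0.1344 0.02  ]
wideH ((322.5295104980469, 278.6993408203125), (36.05097198486328, 13.738936424255371), 81.57302856445312) [[0.4781, 0.0103], [0.4835, -0.0206], [0.4031, -0.0346], [0.3977, -0.0039]]
narrowH ((267.5, 275.0000305175781), (35.889251708984375, 13.924245834350586), 78.69007110595703) [[0.4816, 0.138], [0.4887, 0.1071], [0.4093, 0.0883], [0.4023, 0.119]]
baren ((371.9508056640625, 271.58587646484375), 15.444220542907715) [ 0.46  -0.125  0.01 ]
tin ((266.65826416015625, 190.67922973632812), (23.006221771240234, 23.758235931396484), 29.796005249023438) (255, 179, 24, 25) [0.63506963 0.11991797 0.042     ]
cap ((320.1961975097656, 188.13290405273438), 5.617021560668945) [ 6.32894490e-01 -6.27464674e-04  1.00000000e-01]
```

```bash
cat > t.py <<'E'
from h import *
im=cv2.imread("pics/top0.png");big=cv2.resize(im,None,fx=4,fy=4,interpolation=cv2.INTER_CUBIC)
T={"two":(162,180,[(132.5,227.5),(208.5,208),(224,275),(147.5,294.5)]),"three":(178,188,[(411,216.5),(490,198.5),(509.5,272.5),(430.5,291)])}
outs=[]
for n,(a,b,px) in T.items():
    L=np.array([(1,1),(1,-1),(-1,-1),(-1,1)])*[a/2000,b/2000]
    P=np.array([pt("top",u,.017)[:2] for u in px]);c=P.mean(0);U,_,V=np.linalg.svd((P-c).T@L);R=U@V
    yaw=np.degrees(np.arctan2(R[1,0],R[0,0]));print(n,c.round(4),yaw.round(2),"resid mm",(1000*(P-c-L@R.T)).round(1).tolist())
    q=np.array([proj("top",[*(c+R@l),.017]) for l in L]);cv2.polylines(big,[np.int32(q*4+1.5)],True,(0,0,255),1)
    m=q.mean(0)*4;x,y=int(m[0])-200,int(m[1])-200;outs.append(big[y:y+400,x:x+400])
cv2.imwrite("pics/tray1.png",np.hstack(outs))
E
python3 t.py
```

```text
two [0.4944 0.3192] 15.97 resid mm [[-2.0, -1.0], [-1.4, -0.3], [1.4, 1.6], [2.0, -0.3]]
three [ 0.5276 -0.3252] 14.59 resid mm [[-1.3, -0.3], [-1.6, -0.4], [1.2, 1.6], [1.7, -0.9]]
```

View pics/tray1.png

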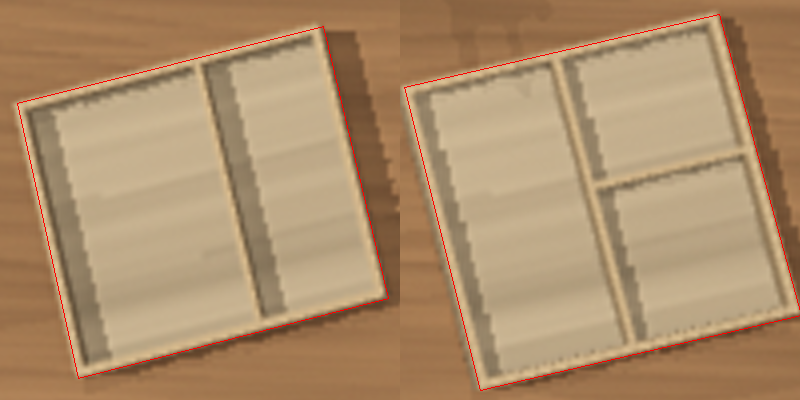

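The overlay matches both rims to within about 2 mm. Everything lies at about 15° yaw, so I'll turn the tool to that once.

```bash
cat > go.py <<'E'
import sys;from h import *
from scipy.spatial.transform import Rotation as Ro
x,y,z=map(float,sys.argv[1:4]);yaw=np.radians(float(sys.argv[4]) if len(sys.argv)>4 else 15)
s=robot.sense();w,*v=s["ee_rot"];R=Ro.from_quat([*v,w])
a=np.array([-np.cos(yaw),-np.sin(yaw),0]);b=np.array([-np.sin(yaw),np.cos(yaw),0])
G=Ro.from_matrix(np.column_stack([a,b,[0,0,-1]]))
d=np.array([x,y,z])-s["tool_pos"]
print("t",s["time"],"shift units: final-axes",(G.inv().apply(d)/.04).round(2),"now-axes",(R.inv().apply(d)/.04).round(2),"turn units",((R.inv()*G).as_rotvec()/.1).round(2),"q6",s["q"][5].round(2))
E
python3 go.py 0.4655 -0.0045 0.12
```

```text
t 0.1 shift units: final-axes [ -1.75 -15.53   2.96] now-axes [-10.81 -11.29   2.98] turn units [-0.02 -0.01 -6.52] q6 -0.18
```

Call:
step_arm:
  plan:
    - [[0,0,0,0,0,-0.93,1],[0,0,0,0,0,-0.93,1],[0,0,0,0,0,-0.93,1],[0,0,0,0,0,-0.93,1],[0,0,0,0,0,-0.93,1],[0,0,0,0,0,-0.93,1],[0,0,0,0,0,-0.93,1],[0,0,0,0,0,0,1]]
  squeeze: 40

```text
time: 0.9
tool_pos: [0.2372, 0.5778, 0.2387]
ee_rot: [-0.0, -0.13, 0.991, -0.0]
force: [-0.5, -0.3, -0.2]
grip_width: 0.0853
grip_force: 0.0
```

```bash
python3 go.py 0.4655 -0.0045 0.12
```

```text
t 0.9 shift units: final-axes [ -1.74 -15.54   2.97] now-axes [ -1.76 -15.53   2.98] turn units [-0.01 -0.01 -0.01] q6 -0.83
```

Call:
step_arm:
  plan:
    - [[-0.1,-0.9,0,0,0,0,1],[-0.1,-0.9,0,0,0,0,1],[-0.1,-0.9,0,0,0,0,1],[-0.1,-0.9,0,0,0,0,1],[-0.1,-0.9,0,0,0,0,1],[-0.1,-0.9,0,0,0,0,1],[-0.1,-0.9,0,0,0,0,1],[-0.1,-0.9,0,0,0,0,1],[-0.1,-0.9,0,0,0,0,1],[-0.1,-0.9,0,0,0,0,1],[-0.1,-0.9,0,0,0,0,1],[-0.1,-0.9,0,0,0,0,1]]

```text
time: 2.1
tool_pos: [0.3956, 0.1718, 0.2393]
ee_rot: [0.0, -0.129, 0.992, 0.0]
force: [0.9, 0.2, 0.3]
grip_width: 0.0855
grip_force: 0.0
```

Call:
step_arm:
  plan:
    - [[-0.11,-0.9,0.2,0,0,0,1],[-0.11,-0.9,0.4,0,0,0,1],[-0.11,-0.9,0.5,0,0,0,1],[-0.11,-0.9,0.6,0,0,0,1],[-0.1,-0.7,0.6,0,0,0,1],[0,-0.4,0.6,0,0,0,1],[0,0,0,0,0,0,1],[0,0,0,0,0,0,1],[0,0,0,0,0,0,1]]

```text
time: 3.0
tool_pos: [0.4648, -0.0021, 0.1242]
ee_rot: [0.0, -0.13, 0.991, -0.0]
force: [0.8, -0.2, 0.5]
grip_width: 0.0856
grip_force: 0.0
```

```bash
python3 go.py 0.4655 -0.0045 0.013
```

```text
t 3.0 shift units: final-axes [-0.   -0.06  2.78] now-axes [-0.   -0.06  2.78] turn units [-0.    0.01 -0.  ] q6 -2.08
```

Call:
step_arm:
  plan:
    - [[0,-0.06,0.6,0,0,0,1],[0,0,0.6,0,0,0,1],[0,0,0.6,0,0,0,0.6],[0,0,0.5,0,0,0,0.2],[0,0,0.3,0,0,0,0.2],[0,0,0.18,0,0,0,0.2],[0,0,0,0,0,0,0.2],[0,0,0,0,0,0,0.2]]

```text
time: 3.8
tool_pos: [0.4659, -0.005, 0.0128]
ee_rot: [0.001, -0.13, 0.991, -0.0]
force: [-0.1, 0.6, 0.5]
grip_width: 0.0511
grip_force: 0.0
```

Call:
step_arm:
  plan:
    - [[0,0,0,0,0,0,-1],[0,0,0,0,0,0,-1],[0,0,0,0,0,0,-1],[0,0,0,0,0,0,-1],[0,0,0,0,0,0,-1],[0,0,0,0,0,0,-1],[0,0,0,0,0,0,-1],[0,0,0,0,0,0,-1]]

```text
time: 4.6
tool_pos: [0.4658, -0.0053, 0.013]
ee_rot: [0.001, -0.13, 0.991, -0.0]
force: [-1.1, 0.7, 6.0]
grip_width: 0.0255
grip_force: 38.9
```

Call:
step_arm:
  plan:
    - [[0,0,-0.2,0,0,0,-1],[0,0,-0.4,0,0,0,-1],[0,0,-0.6,0,0,0,-1],[0,0,-0.7,0,0,0,-1],[0,0,-0.6,0,0,0,-1],[0,0.2,-0.3,0,0,0,-1],[0,0.4,0,0,0,0,-1],[0,0.6,0,0,0,0,-1],[0,0.6,0,0,0,0,-1],[0,0.6,0,0,0,0,-1],[0,0.6,0,0,0,0,-1],[0,0.6,0,0,0,0,-1]]

```text
time: 5.8
tool_pos: [0.427, 0.1351, 0.1239]
ee_rot: [-0.001, -0.13, 0.991, 0.0]
force: [0.1, 0.3, -0.3]
grip_width: 0.0256
grip_force: 39.7
```

```bash
python3 go.py 0.4848 0.3528 0.12
```

```text
t 5.8 shift units: final-axes [-2.81  4.88  0.1 ] now-axes [-2.8   4.88  0.1 ] turn units [ 0.   -0.01 -0.01] q6 -1.78
```

Call:
step_arm:
  plan:
    - [[-0.4,0.6,0,0,0,0,-1],[-0.4,0.6,0,0,0,0,-1],[-0.4,0.7,0,0,0,0,-1],[-0.4,0.7,0,0,0,0,-1],[-0.4,0.7,0,0,0,0,-1],[-0.4,0.7,0,0,0,0,-1],[-0.3,0.5,0,0,0,0,-1],[-0.1,0.2,0,0,0,0,-1],[0,0,0,0,0,0,-1],[0,0,0,0,0,0,-1]]

```text
time: 6.8
tool_pos: [0.4866, 0.3434, 0.1236]
ee_rot: [-0.001, -0.13, 0.991, -0.001]
force: [0.3, -0.3, -1.3]
grip_width: 0.0251
grip_force: 39.7
```

```bash
python3 go.py 0.4848 0.3528 0.019; python3 - <<'E'
from h import *
a=robot.grab_frame("top")[170:310,110:360,::-1];b=robot.grab_frame("side")[130:330,170:430,::-1]
a=cv2.resize(a,(800,448));b=cv2.resize(b,(583,448))
cv2.imwrite("pics/p1.png",cv2.resize(np.hstack([a,b]),(800,259)))
E
```

```text
t 6.8 shift units: final-axes [-0.02  0.24  2.62] now-axes [-0.02  0.24  2.61] turn units [-0.01 -0.03 -0.  ] q6 -1.4
```

View pics/p1.png

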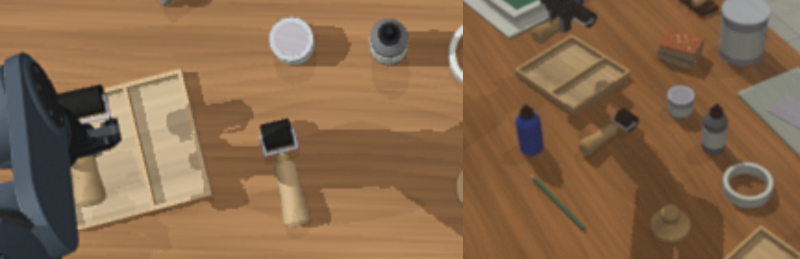

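The roller is held level above the wide bay (crop about (90,120)). Next I lower it gently.

Call:
step_arm:
  plan:
    - [[0,0.24,0.3,0,0,0,-1],[0,0,0.5,0,0,0,-1],[0,0,0.5,0,0,0,-1],[0,0,0.5,0,0,0,-1],[0,0,0.4,0,0,0,-1],[0,0,0.2,0,0,0,-1],[0,0,0.1,0,0,0,-1],[0,0,0.06,0,0,0,-1],[0,0,0.04,0,0,0,-1],[0,0,0,0,0,0,-1],[0,0,0,0,0,0,-1]]

```text
time: 8.0
tool_pos: [0.4858, 0.354, 0.0207]
ee_rot: [0.001, -0.13, 0.991, 0.0]
force: [-0.4, -0.4, -1.8]
grip_width: 0.025
grip_force: 39.7
```

```bash
python3 go.py 0.4848 0.3528 0.0185
```

```text
t 8.0 shift units: final-axes [ 0.03 -0.02  0.06] now-axes [ 0.03 -0.02  0.06] turn units [ 0.    0.01 -0.01] q6 -1.39
```

Call:
step_arm:
  plan:
    - [[0,0,0.03,0,0,0,-1],[0,0,0.03,0,0,0,-1],[0,0,0,0,0,0,-1],[0,0,0,0,0,0,-1]]

```text
time: 8.4
tool_pos: [0.4856, 0.3538, 0.0181]
ee_rot: [0.0, -0.13, 0.991, 0.0]
force: [0.1, -0.1, 3.2]
grip_width: 0.0255
grip_force: 40.0
```

Call:
step_arm:
  plan:
    - [[0,0,0,0,0,0,-0.2],[0,0,0,0,0,0,0],[0,0,0,0,0,0,0.05],[0,0,0,0,0,0,0.05],[0,0,-0.2,0,0,0,0.05],[0,0,-0.5,0,0,0,0.05],[0,0,-0.7,0,0,0,0.05],[0,0,-0.8,0,0,0,0.5],[0,0,-0.8,0,0,0,1],[0,0,-0.8,0,0,0,1],[0,0,-0.6,0,0,0,1],[0,0,0,0,0,0,1]]

```text
time: 9.6
tool_pos: [0.4876, 0.3549, 0.1983]
ee_rot: [0.004, -0.13, 0.991, 0.001]
force: [0.4, -0.0, 0.7]
grip_width: 0.0856
grip_force: 0.0
```

```bash
python3 go.py 0.634 -0.0006 0.195
```

```text
t 9.6 shift units: final-axes [-1.23 -9.53  0.08] now-axes [-1.24 -9.53  0.08] turn units [ 0.02  0.09 -0.  ] q6 -1.39
```

Call:
step_arm:
  plan:
    - [[-0.12,-0.5,0,0,0.05,0,1],[-0.12,-0.9,0,0,0.04,0,1],[-0.12,-0.9,0,0,0,0,1],[-0.12,-0.9,0,0,0,0,1],[-0.12,-0.9,0,0,0,0,1],[-0.12,-0.9,0,0,0,0,1],[-0.12,-0.9,0,0,0,0,1],[-0.12,-0.9,0,0,0,0,1],[-0.12,-0.9,0,0,0,0,1],[-0.12,-0.9,0,0,0,0,1],[-0.03,-0.9,0,0,0,0,1],[0,0,0,0,0,0,1]]

```text
time: 10.8
tool_pos: [0.6323, -0.0054, 0.1924]
ee_rot: [-0.004, -0.128, 0.992, -0.001]
force: [-0.4, 0.4, -0.7]
grip_width: 0.0856
grip_force: 0.0
```

Call:
step_arm:
  plan:
    - [[0,0,0,0,0,0,1],[0,0,0,0,0,0,1]]

```text
time: 11.0
tool_pos: [0.63, 0.0004, 0.1926]
ee_rot: [-0.005, -0.131, 0.991, -0.0]
force: [-0.2, -0.5, -1.4]
grip_width: 0.0854
grip_force: 0.0
```

```bash
python3 go.py 0.634 -0.0006 0.054; python3 - <<'E'
from h import *
a=robot.grab_frame("top")
b=robot.grab_frame("side")
# bottle axis check: cap in side view from the first picture
s=cv2.imread("pics/side0.png");h=cv2.cvtColor(s,cv2.COLOR_BGR2HSV)
m=np.zeros(s.shape[:2],np.uint8);m[205:250,350:385]=((h[205:250,350:385,2]<50)*255)
c=max(cv2.findContours(m,0,1)[0],key=cv2.contourArea);(u,v),r=cv2.minEnclosingCircle(c);print(u,v,r)
o1,d1=ray("side",(u,v));o2,d2=ray("top",(320.2,188.1))
k=np.linalg.lstsq(np.c_[d1,-d2],o2-o1,rcond=None)[0];print(o1+k[0]*d1,o2+k[1]*d2)
h=cv2.resize(np.hstack([a[210:310,110:310],b[120:220,170:370]]),(800,200))
cv2.imwrite("pics/p2.png",h[:,:,::-1])
E
```

```text
t 11.0 shift units: final-axes [-0.09 -0.05  3.46] now-axes [-0.13 -0.05  3.46] turn units [ 0.01 -0.11  0.  ] q6 -2.01
365.26922607421875 216.474365234375 4.533749580383301
[ 0.63492987 -0.00124522  0.09558827] [ 0.63387577 -0.00068209  0.09537522]
```

View pics/p2.png

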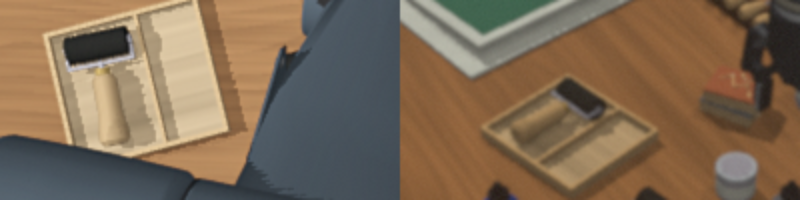

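The wide roller lies flat in the wide bay (crop (97,85)). The bottle axis, from both views, is at (0.634,-0.001).

Call:
step_arm:
  plan:
    - [[-0.1,-0.04,0.3,0,-0.1,0,1],[0,0,0.5,0,0,0,1],[0,0,0.6,0,0,0,1],[0,0,0.6,0,0,0,1],[0,0,0.6,0,0,0,1],[0,0,0.5,0,0,0,1],[0,0,0.3,0,0,0,1],[0,0,0.06,0,0,0,1],[0,0,0,0,0,0,1],[0,0,0,0,0,0,1]]

```text
time: 12.1
tool_pos: [0.6362, -0.0011, 0.056]
ee_rot: [0.002, -0.13, 0.991, -0.0]
force: [0.1, -0.6, -0.2]
grip_width: 0.0852
grip_force: 0.0
```

Call:
step_arm:
  plan:
    - [[0,0,0,0,0,0,0.6],[0,0,0,0,0,0,0.3],[0,0,0,0,0,0,0.1],[0,0,0,0,0,0,-0.1],[0,0,0,0,0,0,-0.3],[0,0,0,0,0,0,-0.5],[0,0,0,0,0,0,-1],[0,0,0,0,0,0,-1]]
  squeeze: 30

```text
time: 12.9
tool_pos: [0.6357, -0.0011, 0.0556]
ee_rot: [0.001, -0.13, 0.991, -0.0]
force: [-0.9, 0.1, 5.8]
grip_width: 0.0447
grip_force: 30.5
```

```bash
python3 go.py 0.5087 0.2692 0.15
```

```text
t 12.9 shift units: final-axes [ 1.32  7.35 -2.36] now-axes [ 1.32  7.35 -2.36] turn units [-0.    0.02 -0.01] q6 -2.01
```

Call:
step_arm:
  plan:
    - [[0,0,-0.2,0,0,0,-1],[0,0,-0.5,0,0,0,-1],[0,0,-0.6,0,0,0,-1],[0,0,-0.6,0,0,0,-1],[0.1,0.3,-0.4,0,0,0,-1],[0.1,0.5,-0.06,0,0,0,-1],[0.12,0.7,0,0,0,0,-1],[0.12,0.7,0,0,0,0,-1],[0.12,0.7,0,0,0,0,-1],[0.12,0.7,0,0,0,0,-1],[0.12,0.7,0,0,0,0,-1],[0.12,0.7,0,0,0,0,-1]]

```text
time: 14.1
tool_pos: [0.5448, 0.1847, 0.1479]
ee_rot: [-0.002, -0.131, 0.991, 0.0]
force: [-0.0, -0.0, -2.0]
grip_width: 0.0451
grip_force: 31.1
```

Call:
step_arm:
  plan:
    - [[0.12,0.7,0,0,0,0,-1],[0.12,0.7,0,0,0,0,-1],[0.12,0.5,0,0,0,0,-1],[0.1,0.3,0,0,0,0,-1],[0.06,0.15,0,0,0,0,-1],[0,0,0,0,0,0,-1],[0,0,0,0,0,0,-1],[0,0,0,0,0,0,-1]]

```text
time: 14.9
tool_pos: [0.5043, 0.2672, 0.1492]
ee_rot: [0.001, -0.13, 0.992, -0.0]
force: [-0.1, 0.3, -1.1]
grip_width: 0.045
grip_force: 31.1
```

```bash
python3 go.py 0.5087 0.2692 0.0625
```

```text
t 14.9 shift units: final-axes [-0.12  0.02  2.17] now-axes [-0.12  0.02  2.17] turn units [-0.    0.01 -0.02] q6 -1.54
```

Call:
step_arm:
  plan:
    - [[-0.12,0,0.2,0,0,0,-1],[0,0,0.4,0,0,0,-1],[0,0,0.5,0,0,0,-1],[0,0,0.5,0,0,0,-1],[0,0,0.3,0,0,0,-1],[0,0,0.15,0,0,0,-1],[0,0,0.08,0,0,0,-1],[0,0,0.04,0,0,0,-1],[0,0,0,0,0,0,-1],[0,0,0,0,0,0,-1]]

```text
time: 15.9
tool_pos: [0.5089, 0.2694, 0.0631]
ee_rot: [0.001, -0.13, 0.991, 0.0]
force: [0.2, 0.7, -1.5]
grip_width: 0.0451
grip_force: 31.1
```

Call:
step_arm:
  plan:
    - [[0,0,0.03,0,0,0,-1],[0,0,0.02,0,0,0,-1],[0,0,0,0,0,0,-1],[0,0,0,0,0,0,-1]]

```text
time: 16.3
tool_pos: [0.5086, 0.2693, 0.0607]
ee_rot: [0.001, -0.13, 0.991, 0.0]
force: [-0.7, -0.1, 0.3]
grip_width: 0.0453
grip_force: 31.2
```

Call:
step_arm:
  plan:
    - [[0,0,0.02,0,0,0,-1],[0,0,0.01,0,0,0,-1],[0,0,0,0,0,0,-1],[0,0,0,0,0,0,-1]]

```text
time: 16.7
tool_pos: [0.5089, 0.2694, 0.0606]
ee_rot: [0.001, -0.13, 0.991, 0.0]
force: [-1.2, 0.9, 8.2]
grip_width: 0.0451
grip_force: 31.6
```

Call:
step_arm:
  plan:
    - [[0,0,0,0,0,0,0.2],[0,0,0,0,0,0,0.4],[0,0,0,0,0,0,0.6],[0,0,0,0,0,0,0.8],[0,0,-0.3,0,0,0,0.8],[0,0,-0.6,0,0,0,0.8],[0,0,-0.8,0,0,0,0.8],[0,0,-0.9,0,0,0,1],[0,0,-0.9,0,0,0,1],[0,0,-0.4,0,0,0,1],[0,0,0,0,0,0,1]]

```text
time: 17.8
tool_pos: [0.5101, 0.2698, 0.219]
ee_rot: [0.004, -0.13, 0.991, 0.001]
force: [1.2, 0.0, -0.0]
grip_width: 0.0855
grip_force: 0.0
```

```bash
python3 go.py 0.470 0.1213 0.12
```

```text
t 17.8 shift units: final-axes [ 1.93 -3.33  2.48] now-axes [ 1.95 -3.33  2.46] turn units [ 0.    0.09 -0.  ] q6 -1.54
```

Call:
step_arm:
  plan:
    - [[0.3,-0.4,0,0,0,0,1],[0.4,-0.7,0,0,0,0,1],[0.4,-0.7,0,0,0,0,1],[0.4,-0.7,0.2,0,0,0,1],[0.3,-0.5,0.4,0,0,0,1],[0.13,-0.3,0.6,0,0,0,1],[0,-0.03,0.6,0,0,0,1],[0,0,0.5,0,0,0,1],[0,0,0.2,0,0,0,1],[0,0,0,0,0,0,1],[0,0,0,0,0,0,1],[0,0,0,0,0,0,1]]

```text
time: 19.0
tool_pos: [0.4688, 0.1208, 0.1159]
ee_rot: [0.001, -0.13, 0.991, -0.0]
force: [-0.2, -0.2, 0.3]
grip_width: 0.0851
grip_force: 0.0
```

```bash
python3 go.py 0.470 0.1213 0.013
```

```text
t 19.0 shift units: final-axes [-0.03  0.    2.57] now-axes [-0.03  0.01  2.57] turn units [-0.    0.03 -0.  ] q6 -1.81
```

Call:
step_arm:
  plan:
    - [[-0.03,0,0.5,0,0,0,1],[0,0,0.6,0,0,0,1],[0,0,0.6,0,0,0,0.6],[0,0,0.4,0,0,0,0.2],[0,0,0.3,0,0,0,0.2],[0,0,0.17,0,0,0,0.2],[0,0,0,0,0,0,0.2],[0,0,0,0,0,0,0.2]]

```text
time: 19.8
tool_pos: [0.4699, 0.121, 0.0129]
ee_rot: [0.001, -0.13, 0.991, 0.0]
force: [-0.7, -0.0, -0.7]
grip_width: 0.0508
grip_force: 0.0
```

Call:
step_arm:
  plan:
    - [[0,0,0,0,0,0,-1],[0,0,0,0,0,0,-1],[0,0,0,0,0,0,-1],[0,0,0,0,0,0,-1],[0,0,0,0,0,0,-1],[0,0,0,0,0,0,-1],[0,0,0,0,0,0,-1],[0,0,0,0,0,0,-1]]
  squeeze: 40

```text
time: 20.6
tool_pos: [0.47, 0.1209, 0.0132]
ee_rot: [0.001, -0.13, 0.991, -0.0]
force: [-0.6, -0.6, 6.0]
grip_width: 0.0259
grip_force: 39.2
```

```bash
python3 go.py 0.5155 -0.2798 0.12
```

```text
t 20.6 shift units: final-axes [ 1.49 -9.97 -2.67] now-axes [ 1.48 -9.97 -2.67] turn units [-0.    0.03 -0.  ] q6 -1.81
```

Call:
step_arm:
  plan:
    - [[0,0,-0.2,0,0,0,-1],[0,0,-0.5,0,0,0,-1],[0,0,-0.7,0,0,0,-1],[0,0,-0.7,0,0,0,-1],[0,-0.2,-0.5,0,0,0,-1],[0.1,-0.5,-0.2,0,0,0,-1],[0.13,-0.7,0,0,0,0,-1],[0.13,-0.8,0,0,0,0,-1],[0.13,-0.8,0,0,0,0,-1],[0.13,-0.8,0,0,0,0,-1],[0.13,-0.8,0,0,0,0,-1],[0.13,-0.8,0,0,0,0,-1]]

```text
time: 21.8
tool_pos: [0.4907, -0.098, 0.1246]
ee_rot: [0.0, -0.13, 0.991, 0.0]
force: [0.5, 0.0, -1.9]
grip_width: 0.0254
grip_force: 39.8
```

Call:
step_arm:
  plan:
    - [[0.13,-0.8,0,0,0,0,-1],[0.13,-0.8,0,0,0,0,-1],[0.13,-0.8,0,0,0,0,-1],[0.13,-0.8,0,0,0,0,-1],[0.13,-0.7,0,0,0,0,-1],[0.1,-0.4,0,0,0,0,-1],[0,-0.2,0,0,0,0,-1],[0,0,0,0,0,0,-1],[0,0,0,0,0,0,-1],[0,0,0,0,0,0,-1]]

```text
time: 22.8
tool_pos: [0.5082, -0.2768, 0.1242]
ee_rot: [0.0, -0.131, 0.991, 0.001]
force: [0.2, -0.5, -1.8]
grip_width: 0.0255
grip_force: 39.8
```

```bash
python3 go.py 0.5155 -0.2798 0.0205
```

```text
t 22.8 shift units: final-axes [-0.16 -0.12  2.59] now-axes [-0.15 -0.12  2.59] turn units [0.01 0.   0.01] q6 -2.53
```

Call:
step_arm:
  plan:
    - [[-0.16,-0.12,0.3,0,0,0,-1],[0,0,0.5,0,0,0,-1],[0,0,0.5,0,0,0,-1],[0,0,0.5,0,0,0,-1],[0,0,0.4,0,0,0,-1],[0,0,0.2,0,0,0,-1],[0,0,0.1,0,0,0,-1],[0,0,0.06,0,0,0,-1],[0,0,0.04,0,0,0,-1],[0,0,0.03,0,0,0,-1],[0,0,0,0,0,0,-1],[0,0,0,0,0,0,-1]]

```text
time: 24.0
tool_pos: [0.5164, -0.2817, 0.0196]
ee_rot: [0.001, -0.13, 0.991, -0.0]
force: [-1.0, -0.6, -0.8]
grip_width: 0.0256
grip_force: 39.8
```

Call:
step_arm:
  plan:
    - [[0,0,0.03,0,0,0,-1],[0,0,0.02,0,0,0,-1],[0,0,0,0,0,0,-1],[0,0,0,0,0,0,-1]]

```text
time: 24.4
tool_pos: [0.5164, -0.2817, 0.0182]
ee_rot: [0.001, -0.13, 0.991, -0.0]
force: [-0.0, 1.0, 4.9]
grip_width: 0.0253
grip_force: 40.4
```

Call:
step_arm:
  plan:
    - [[0,0,0,0,0,0,-0.2],[0,0,0,0,0,0,-0.1],[0,0,0,0,0,0,0],[0,0,0,0,0,0,0],[0,0,-0.2,0,0,0,0],[0,0,-0.5,0,0,0,0],[0,0,-0.7,0,0,0,0],[0,0,-0.7,0,0,0,0.5],[0,0,-0.5,0,0,0,1],[0,0,0,0,0,0,1],[0,0,0,0,0,0,1]]

```text
time: 25.5
tool_pos: [0.5161, -0.2815, 0.1215]
ee_rot: [0.001, -0.13, 0.991, -0.0]
force: [-0.8, 0.8, -0.6]
grip_width: 0.0853
grip_force: 0.0
```

```bash
python3 go.py 0.461 -0.125 0.12; python3 - <<'E'
from h import *
# baren: knob in first top picture, ray across two views
for n,box in(("top",(362,260,384,282)),("side",(315,280,348,320))):
    s=cv2.imread(f"pics/{n}0.png");x0,y0,x1,y1=box
    cv2.imwrite(f"pics/bar_{n}.png",cv2.resize(s[y0-12:y1+12,x0-12:x1+12],(400,400)))
a=cv2.imread("pics/bar_top.png");b=cv2.imread("pics/bar_side.png");cv2.imwrite("pics/bar.png",np.hstack([a,b]))
for n,u in(("top",(372,271.6)),):print(pt(n,u,.010),proj("top",[.461,-.125,.04]),proj("side",[.461,-.125,.04]),proj("side",[.461,-.125,.0]))
E
```

```text
t 25.5 shift units: final-axes [0.32 4.14 0.04] now-axes [0.32 4.14 0.03] turn units [-0.01  0.01 -0.01] q6 -2.52
[ 0.45996846 -0.12511384  0.01      ] [373.44718135 270.60757906] [329.83848415 295.57302913] [329.42816454 306.7195938 ]
```

View pics/bar.png

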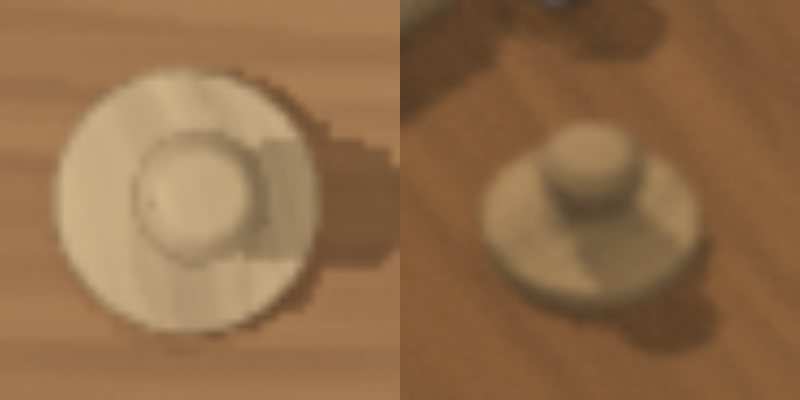

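The baren crop shows the knob centre at top pixel (371.6,270.3), which gives (0.462,-0.122).

Call:
step_arm:
  plan:
    - [[0.03,0.4,0,0,0,0,1],[0.05,0.7,0,0,0,0,1],[0.05,0.8,0,0,0,0,1],[0.05,0.8,0,0,0,0,1],[0.05,0.7,0,0,0,0,1],[0.05,0.5,0,0,0,0,1],[0,0.31,0.2,0,0,0,1],[0,0,0.4,0,0,0,1],[0,0,0,0,0,0,1],[0,0,0,0,0,0,1],[0,0,0,0,0,0,1]]

```text
time: 26.6
tool_pos: [0.4619, -0.1221, 0.097]
ee_rot: [0.0, -0.13, 0.992, 0.0]
force: [0.1, -0.3, -0.1]
grip_width: 0.0855
grip_force: 0.0
```

```bash
python3 go.py 0.462 -0.122 0.024
```

```text
t 26.6 shift units: final-axes [-0.    0.    1.83] now-axes [-0.    0.    1.83] turn units [ 0.    0.01 -0.01] q6 -2.33
```

Call:
step_arm:
  plan:
    - [[0,0,0.4,0,0,0,1],[0,0,0.5,0,0,0,1],[0,0,0.5,0,0,0,0.8],[0,0,0.3,0,0,0,0.6],[0,0,0.13,0,0,0,0.4],[0,0,0,0,0,0,0.2],[0,0,0,0,0,0,0.2],[0,0,0,0,0,0,0.2]]

```text
time: 27.4
tool_pos: [0.4623, -0.1219, 0.0246]
ee_rot: [0.001, -0.13, 0.991, -0.0]
force: [0.6, 0.1, 0.3]
grip_width: 0.0512
grip_force: 0.0
```

Call:
step_arm:
  plan:
    - [[0,0,0,0,0,0,0],[0,0,0,0,0,0,-0.1],[0,0,0,0,0,0,-0.2],[0,0,0,0,0,0,-0.3],[0,0,0,0,0,0,-1],[0,0,0,0,0,0,-1],[0,0,0,0,0,0,-1],[0,0,0,0,0,0,-1]]

```text
time: 28.2
tool_pos: [0.4622, -0.1219, 0.0245]
ee_rot: [0.001, -0.13, 0.991, -0.0]
force: [-0.5, -0.3, 5.7]
grip_width: 0.0315
grip_force: 39.2
```

```bash
python3 go.py 0.5012 -0.3777 0.12
```

```text
t 28.2 shift units: final-axes [ 0.71 -6.43 -2.39] now-axes [ 0.7  -6.43 -2.38] turn units [-0.01  0.02 -0.  ] q6 -2.33
```

Call:
step_arm:
  plan:
    - [[0,0,-0.2,0,0,0,-1],[0,0,-0.5,0,0,0,-1],[0,0,-0.7,0,0,0,-1],[0,-0.2,-0.6,0,0,0,-1],[0.05,-0.5,-0.4,0,0,0,-1],[0.1,-0.7,0,0,0,0,-1],[0.1,-0.7,0,0,0,0,-1],[0.1,-0.7,0,0,0,0,-1],[0.1,-0.7,0,0,0,0,-1],[0.1,-0.7,0,0,0,0,-1],[0.1,-0.7,0,0,0,0,-1],[0.06,-0.7,0,0,0,0,-1]]

```text
time: 29.4
tool_pos: [0.4915, -0.346, 0.1198]
ee_rot: [0.0, -0.13, 0.992, 0.001]
force: [-0.6, 0.1, -2.1]
grip_width: 0.032
grip_force: 39.9
```

Call:
step_arm:
  plan:
    - [[0,-0.5,0,0,0,0,-1],[0,-0.3,0,0,0,0,-1],[0,0,0,0,0,0,-1],[0,0,0,0,0,0,-1],[0,0,0,0,0,0,-1]]

```text
time: 29.9
tool_pos: [0.4998, -0.3746, 0.1196]
ee_rot: [-0.0, -0.131, 0.991, 0.001]
force: [-0.2, -0.4, -0.9]
grip_width: 0.0319
grip_force: 39.9
```

```bash
python3 go.py 0.5012 -0.3777 0.0315; python3 - <<'E'
from h import *
a=robot.grab_frame("top")[180:310,390:520];b=robot.grab_frame("side")[280:430,330:480]
cv2.imwrite("pics/p3.png",np.hstack([cv2.resize(a,(400,400)),cv2.resize(b,(400,400))])[:,:,::-1])
E
```

```text
t 29.9 shift units: final-axes [-0.01 -0.08  2.2 ] now-axes [-0.01 -0.09  2.2 ] turn units [0.02 0.   0.  ] q6 -2.66
```

View pics/p3.png

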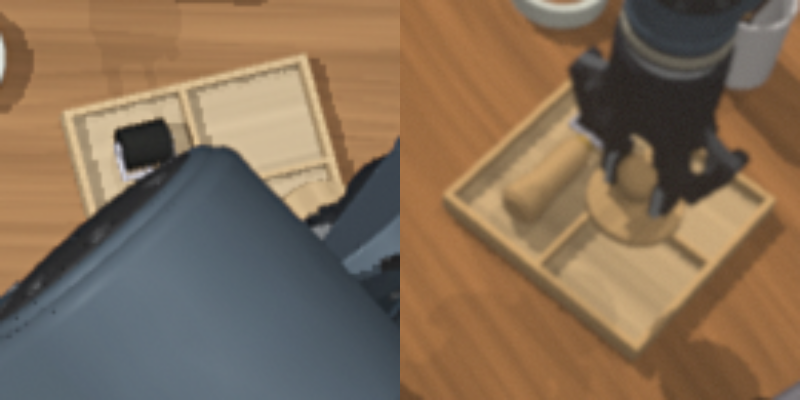

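The narrow roller lies in the long bay and the tray hasn't moved. The baren hangs level, so I'll lower it.

Call:
step_arm:
  plan:
    - [[0,-0.08,0.2,0,0,0,-1],[0,0,0.4,0,0,0,-1],[0,0,0.5,0,0,0,-1],[0,0,0.5,0,0,0,-1],[0,0,0.3,0,0,0,-1],[0,0,0.2,0,0,0,-1],[0,0,0.1,0,0,0,-1],[0,0,0.03,0,0,0,-1],[0,0,0,0,0,0,-1],[0,0,0,0,0,0,-1]]

```text
time: 31.0
tool_pos: [0.5017, -0.3799, 0.0315]
ee_rot: [0.001, -0.13, 0.991, -0.001]
force: [-0.1, -0.8, -0.9]
grip_width: 0.0317
grip_force: 39.9
```

Call:
step_arm:
  plan:
    - [[0,0,0.03,0,0,0,-1],[0,0,0,0,0,0,-1],[0,0,0,0,0,0,-1]]

```text
time: 31.3
tool_pos: [0.5014, -0.3795, 0.0297]
ee_rot: [0.001, -0.13, 0.991, -0.0]
force: [-0.3, 0.3, -1.0]
grip_width: 0.0321
grip_force: 39.9
```

Call:
step_arm:
  plan:
    - [[0,0,0.02,0,0,0,-1],[0,0,0.01,0,0,0,-1],[0,0,0,0,0,0,-1],[0,0,0,0,0,0,-1]]

```text
time: 31.7
tool_pos: [0.5013, -0.3795, 0.0295]
ee_rot: [0.001, -0.13, 0.991, -0.0]
force: [-1.6, 2.6, 5.8]
grip_width: 0.0318
grip_force: 40.4
```

Call:
step_arm:
  plan:
    - [[0,0,0,0,0,0,0],[0,0,0,0,0,0,0.2],[0,0,0,0,0,0,0.3],[0,0,0,0,0,0,0.3],[0,0,-0.2,0,0,0,0.3],[0,0,-0.5,0,0,0,0.3],[0,0,-0.7,0,0,0,0.3],[0,0,-0.7,0,0,0,0.5],[0,0,-0.4,0,0,0,1],[0,0,0,0,0,0,1],[0,0,0,0,0,0,1]]

```text
time: 32.8
tool_pos: [0.5012, -0.3793, 0.1285]
ee_rot: [0.001, -0.13, 0.991, -0.0]
force: [0.1, 0.3, 0.1]
grip_width: 0.0851
grip_force: 0.0
```

```bash
python3 go.py 0.635 0.120 0.18
```

```text
t 32.8 shift units: final-axes [-6.46 11.19 -1.29] now-axes [-6.46 11.2  -1.28] turn units [-0.    0.01 -0.01] q6 -2.66
```

Call:
step_arm:
  plan:
    - [[0,0.4,-0.2,0,0,0,1],[0,0.7,-0.2,0,0,0,1],[0,0.9,-0.2,0,0,0,1],[0,0.9,-0.2,0,0,0,1],[0,0.9,0,0,0,0,1],[-0.3,0.9,0,0,0,0,1],[-0.6,0.8,0,0,0,0,1],[-0.6,0.8,0,0,0,0,1],[-0.6,0.8,0,0,0,0,1],[-0.6,0.8,0,0,0,0,1],[-0.6,0.8,0,0,0,0,1],[-0.6,0.6,0,0,0,0,1]]

```text
time: 34.0
tool_pos: [0.5538, 0.0234, 0.1595]
ee_rot: [-0.002, -0.131, 0.991, 0.001]
force: [0.2, -0.2, -0.1]
grip_width: 0.0855
grip_force: 0.0
```

Call:
step_arm:
  plan:
    - [[-0.6,0.5,0,0,0,0,1],[-0.6,0.5,0,0,0,0,1],[-0.6,0.4,0,0,0,0,1],[-0.5,0.3,0,0,0,0,1],[-0.3,0.2,0,0,0,0,1],[0,0,0,0,0,0,1],[0,0,0,0,0,0,1],[0,0,0,0,0,0,1]]

```text
time: 34.8
tool_pos: [0.6351, 0.12, 0.1599]
ee_rot: [-0.001, -0.13, 0.992, 0.0]
force: [0.1, 0.4, -0.3]
grip_width: 0.0853
grip_force: 0.0
```

```bash
python3 go.py 0.635 0.120 0.018; python3 - <<'E'
from h import *
s=cv2.imread("pics/side0.png");h=cv2.cvtColor(s,cv2.COLOR_BGR2HSV)
m=np.zeros(s.shape[:2],np.uint8);sl=np.s_[190:225,322:355];m[sl]=((h[sl][...,1]<70)&(h[sl][...,2]>90))*255
c=max(cv2.findContours(m,0,1)[0],key=cv2.contourArea);print(cv2.boundingRect(c))
print(proj("side",[.635,.12,.021]),proj("side",[.635,.12,.042]),proj("side",[.635,.12,0]))
E
```

```text
t 34.8 shift units: final-axes [0.   0.   3.55] now-axes [-0.   -0.    3.55] turn units [ 0.   -0.02 -0.01] q6 -1.82
(327, 196, 22, 25)
[337.09508149 209.54223758] [337.35719052 203.53926972] [336.83814079 215.42683709]
```

Call:
step_arm:
  plan:
    - [[0,0,0.3,0,0,0,1],[0,0,0.6,0,0,0,1],[0,0,0.6,0,0,0,1],[0,0,0.6,0,0,0,1],[0,0,0.6,0,0,0,1],[0,0,0.4,0,0,0,1],[0,0,0.2,0,0,0,1],[0,0,0.1,0,0,0,1],[0,0,0,0,0,0,1],[0,0,0,0,0,0,1]]

```text
time: 35.8
tool_pos: [0.6376, 0.1205, 0.0255]
ee_rot: [0.001, -0.13, 0.991, -0.0]
force: [-0.5, -0.4, 0.4]
grip_width: 0.0853
grip_force: 0.0
```

Call:
step_arm:
  plan:
    - [[0,0,0,0,0,0,0.7],[0,0,0,0,0,0,0.5],[0,0,0,0,0,0,0.3],[0,0,0,0,0,0,0.2],[0,0,0,0,0,0,0.1],[0,0,0,0,0,0,-1],[0,0,0,0,0,0,-1],[0,0,0,0,0,0,-1]]

```text
time: 36.6
tool_pos: [0.6371, 0.1207, 0.0255]
ee_rot: [0.001, -0.13, 0.991, 0.0]
force: [-0.4, -0.1, 5.5]
grip_width: 0.0523
grip_force: 41.1
```

```bash
python3 go.py 0.5843 -0.3556 0.12
```

```text
t 36.6 shift units: final-axes [  4.36 -11.16  -2.36] now-axes [  4.34 -11.16  -2.37] turn units [-0.    0.02 -0.01] q6 -1.82
```

Call:
step_arm:
  plan:
    - [[0,0,-0.2,0,0,0,-1],[0,0,-0.5,0,0,0,-1],[0,0,-0.7,0,0,0,-1],[0.2,-0.3,-0.7,0,0,0,-1],[0.5,-0.5,-0.5,0,0,0,-1],[0.6,-0.6,-0.2,0,0,0,-1],[0.6,-0.7,0,0,0,0,-1],[0.6,-0.7,0,0,0,0,-1],[0.6,-0.7,0,0,0,0,-1],[0.5,-0.8,0,0,0,0,-1],[0.4,-0.8,0,0,0,0,-1],[0.3,-0.8,0,0,0,0,-1]]

```text
time: 37.8
tool_pos: [0.5301, -0.153, 0.1362]
ee_rot: [-0.0, -0.13, 0.992, 0.0]
force: [0.4, 0.1, -2.3]
grip_width: 0.0521
grip_force: 42.4
```

Call:
step_arm:
  plan:
    - [[0,-0.8,0,0,0,0,-1],[0,-0.8,0,0,0,0,-1],[0,-0.8,0,0,0,0,-1],[0,-0.8,0,0,0,0,-1],[0,-0.7,0,0,0,0,-1],[0,-0.5,0,0,0,0,-1],[0,-0.3,0,0,0,0,-1],[0,0,0,0,0,0,-1],[0,0,0,0,0,0,-1],[0,0,0,0,0,0,-1]]

```text
time: 38.8
tool_pos: [0.5795, -0.3318, 0.1361]
ee_rot: [-0.0, -0.131, 0.991, 0.001]
force: [0.3, 0.3, -2.0]
grip_width: 0.0519
grip_force: 42.4
```

```bash
python3 go.py 0.5843 -0.3556 0.034; python3 - <<'E'
from h import *
print(pt("top",(438,155),.085),pt("top",(456,145),.19))
E
```

```text
t 38.8 shift units: final-axes [ 0.04 -0.6   2.55] now-axes [ 0.04 -0.61  2.55] turn units [0.02 0.   0.  ] q6 -2.52
[ 0.71707433 -0.25810507  0.085     ] [ 0.71062659 -0.26981163  0.19      ]
```

Call:
step_arm:
  plan:
    - [[0.02,-0.3,0,0,0,0,-1],[0.02,-0.3,0.3,0,0,0,-1],[0,0,0.5,0,0,0,-1],[0,0,0.5,0,0,0,-1],[0,0,0.5,0,0,0,-1],[0,0,0.4,0,0,0,-1],[0,0,0.2,0,0,0,-1],[0,0,0.1,0,0,0,-1],[0,0,0,0,0,0,-1],[0,0,0,0,0,0,-1]]

```text
time: 39.8
tool_pos: [0.5854, -0.3576, 0.0372]
ee_rot: [0.001, -0.13, 0.991, -0.001]
force: [-0.8, -0.1, -2.6]
grip_width: 0.0527
grip_force: 42.5
```

```bash
python3 go.py 0.5843 -0.3556 0.0315
```

```text
t 39.8 shift units: final-axes [0.01 0.06 0.14] now-axes [0.01 0.06 0.14] turn units [-0.01  0.02 -0.01] q6 -2.54
```

Call:
step_arm:
  plan:
    - [[0,0.05,0.06,0,0,0,-1],[0,0,0.05,0,0,0,-1],[0,0,0.03,0,0,0,-1],[0,0,0.02,0,0,0,-1],[0,0,0,0,0,0,-1],[0,0,0,0,0,0,-1]]

```text
time: 40.4
tool_pos: [0.5843, -0.3551, 0.0305]
ee_rot: [0.0, -0.13, 0.991, 0.0]
force: [-1.1, 1.0, 2.6]
grip_width: 0.0523
grip_force: 42.7
```

Call:
step_arm:
  plan:
    - [[0,0,0,0,0,0,0.35],[0,0,0,0,0,0,0.45],[0,0,0,0,0,0,0.5],[0,0,0,0,0,0,0.5],[0,0,-0.2,0,0,0,0.5],[0,0,-0.5,0,0,0,0.5],[0,0,-0.8,0,0,0,0.5],[0,0,-0.8,0,0,0,0.5],[0,0,-0.8,0,0,0,0.5],[0,0,-0.5,0,0,0,0.5],[0.5,0.3,0,0,0,0,0.5],[0.5,0.5,0,0,0,0,0.5]]

```text
time: 41.6
tool_pos: [0.538, -0.336, 0.1759]
ee_rot: [0.002, -0.13, 0.991, -0.002]
force: [-0.4, 0.1, -0.3]
grip_width: 0.0639
grip_force: 0.0
```

Call:
step_arm:
  plan:
    - [[0.3,0.8,0,0,0,0,1],[0.2,0.9,0,0,0,0,1],[0,0.9,0,0,0,0,1],[0,0.9,0,0,0,0,1],[0,0.9,0,0,0,0,1],[0,0.9,0,0,0,0,1],[0,0.9,0,0,0,0,1],[0,0.6,0,0,0,0,1],[0,0.3,0,0,0,0,1],[0,0,0,0,0,0,1],[0,0,0,0,0,0,1]]

```text
time: 42.7
tool_pos: [0.4457, -0.0663, 0.1743]
ee_rot: [0.001, -0.13, 0.991, -0.001]
force: [-0.3, -0.1, 0.9]
grip_width: 0.0856
grip_force: 0.0
```

```bash
python3 - <<'E'
from h import *
a=robot.grab_frame("top")[140:310,120:520];b=robot.grab_frame("side")[100:420,180:520]
cv2.imwrite("pics/p4.png",cv2.resize(a,(800,340))[:,:,::-1]);cv2.imwrite("pics/p5.png",cv2.resize(b,(638,600))[:,:,::-1])
E
```

```text
(no output)
```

View pics/p4.png

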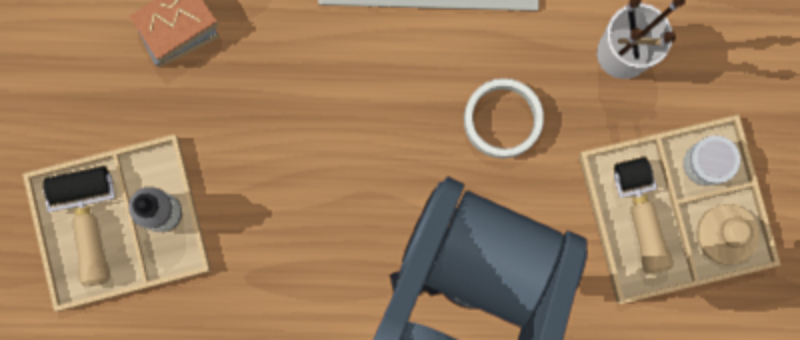

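View pics/p5.png

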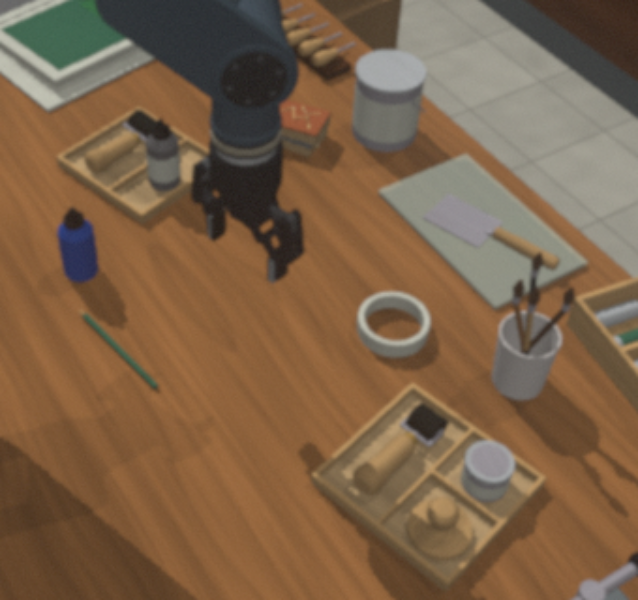

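Both kits are complete: roller and bottle on the left, roller, baren and tin on the right. All five things sit inside their bays. The tape roll, brush pot, lino blocks and blue bottle have not moved.

```bash
python3 -c "
from cell import robot
print(robot.sign_off())"
```

```text
the job is handed in; nothing more can be done
None
```

Both kits are made up in the order asked and handed in at about 43 s, with all five things in their bays and the bystanders and blue bottle untouched in the last pictures; the judge's verdict was not shown.

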